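# Change over the pin-tube rack

### The job

Set the terminal-pin rack up for the next batch, which uses pins from the square tube only: flick the square tube's cap open and tip it right back past upright so that it stays open, press the caps of both round tubes shut, firmly enough to click home but without leaning hard on them, and swing the keeper bar shut into its catch. Leave the other things on the bench where they are.

Things in the scene. Friction and masses are not known exactly. Their poses are not given: they have to be found in the camera images.
- rack: aluminium rack, base plate 130 (x) x 360 (y) x 12 mm, standing on the bench, holding three fixed flip-cap tubes in a row along its y at y = -88, 0, +88 mm (which tube is in which place varies). Origin: centre of its underside; its front (-x) faces the robot. A rear rail runs at 72 mm height, x = +45 mm.
- tube_tall: white plastic tube of round section, dia. 50 mm, 132 mm tall, fixed in the rack, with a collar 8 mm wider all round at 34 to 44 mm height and brass pins inside. Origin: centre of its underside, 12 mm above the bench; rim at z = 132 mm; its front faces -x.
- cap_tall (a joint): hinged flip cap of the tall tube, rad: 0 = fully shut and clicked in, 1.95 = tipped right back on its stop; over about 1.6 it has passed upright. A snap catch must be overcome below about 0.35 rad, both ways (about 10 N at the tab or above the nub); otherwise light hinge friction holds the cap wherever it is left.
- cap_tall_plate: plate of that cap; origin on the hinge axis, -x along the plate away from it. The axis is parallel to the tube's y, at the rear of the rim: x = +28 mm, z = 132 mm in the tube's frame. The black cap is a 56 mm dia. round plate, 1 to 11 mm above the axis when shut, reaching 56 mm from the hinge to the front (-x); a nub 46 mm from the hinge sticks down 18 mm below the axis.
- cap_tall_tab (a point): centre of the cap's thumb tab, which sticks out from the front of the cap: 14 mm wide (y), 10 mm thick, free on both sides and below, reaching from 56 to 88 mm from the hinge; this point is 72 mm from the hinge and 6 mm above its axis when shut.
- tube_square: white plastic tube of square section, 50 x 50 mm, 120 mm tall, fixed in the rack, with a collar 8 mm wider all round at 34 to 44 mm height and brass pins inside. Origin: centre of its underside, 12 mm above the bench; rim at z = 120 mm; its front faces -x.
- cap_square (a joint): hinged flip cap of the square tube, rad: 0 = fully shut and clicked in, 1.95 = tipped right back on its stop; over about 1.6 it has passed upright. A snap catch must be overcome below about 0.35 rad, both ways (about 10 N at the tab or above the nub); otherwise light hinge friction holds the cap wherever it is left.
- cap_square_hinge (a point): hinge axis of that cap parallel to the tube's y, at the rear of the rim: x = +28 mm, z = 120 mm in the tube's frame. The black cap is a 56 mm square plate, 1 to 11 mm above the axis when shut, reaching 56 mm from the hinge to the front (-x); a nub 46 mm from the hinge sticks down 18 mm below the axis.
- cap_square_tab (a point): centre of the cap's thumb tab, which sticks out from the front of the cap: 14 mm wide (y), 10 mm thick, free on both sides and below, reaching from 56 to 88 mm from the hinge; this point is 72 mm from the hinge and 6 mm above its axis when shut.
- tube_short: white plastic tube of round section, dia. 50 mm, 108 mm tall, fixed in the rack, with a collar 8 mm wider all round at 34 to 44 mm height and brass pins inside. Origin: centre of its underside, 12 mm above the bench; rim at z = 108 mm; its front faces -x.
- cap_short (a joint): hinged flip cap of the short tube, rad: 0 = fully shut and clicked in, 1.95 = tipped right back on its stop; over about 1.6 it has passed upright. A snap catch must be overcome below about 0.35 rad, both ways (about 10 N at the tab or above the nub); otherwise light hinge friction holds the cap wherever it is left.
- cap_short_plate: plate of that cap; origin on the hinge axis, -x along the plate away from it. The axis is parallel to the tube's y, at the rear of the rim: x = +28 mm, z = 108 mm in the tube's frame. The black cap is a 56 mm dia. round plate, 1 to 11 mm above the axis when shut, reaching 56 mm from the hinge to the front (-x); a nub 46 mm from the hinge sticks down 18 mm below the axis.
- cap_short_tab (a point): centre of the cap's thumb tab, which sticks out from the front of the cap: 14 mm wide (y), 10 mm thick, free on both sides and below, reaching from 56 to 88 mm from the hinge; this point is 72 mm from the hinge and 6 mm above its axis when shut.
- keeper (a joint): keeper bar, rad: 0 = shut along the front of the rack above the tubes' collars and held by its sprung catch, grows as the free end swings out towards the robot (stop at 0.9). The catch resists over about the last 0.05 rad (about 10 N at the handle).
- keeper_hinge (a point): upright hinge axis of the keeper bar, at the rack's +y end (rack frame x = -36, y = +160 mm), at the bar's underside 60 mm above the bench. The steel bar is 10 mm thick, 15 mm high and 306 mm long; shut, it runs from the hinge along the rack's -y.
- keeper_handle (a point): top centre of the bar's black upright round handle, 14 mm dia., rising 43 mm above the bar (75 to 118 mm above the bench), 204 mm from the hinge; when shut it stands between the middle and the -y tube.
- coil_front: loose yellow and black coil 60 x 46 x 46 mm on the bench in front of the rack; bystander. Origin: on its underside, centre.
- coil_side: same kind of coil beside the rack's -y end; bystander. Origin: on its underside, centre.
- coil_back: same kind of coil behind the rack; bystander. Origin: on its underside, centre.
- screwdriver: loose black-handled screwdriver 160 mm long, under 30 mm high, lying in front of the rack; bystander. Origin: on its underside (lying along its x).
- solder_reel: loose reel of solder, 60 mm dia., 45 mm high, standing left of the rack; bystander. Origin: on its underside, centre.
- eraser_block: loose wooden block 70 x 35 x 25 mm on the bench, right; bystander. Origin: on its underside, centre.
- pin_cup: loose small white cup, 64 mm dia., 50 mm high, on the bench, left; bystander. Origin: on its underside, centre.

How it is judged:
At the end, for the whole second after the job is handed in: the square tube's cap stands open past 1.6 rad, both round tubes' caps are shut within 0.06 rad (clicked), the keeper bar is shut within 0.015 rad (caught), and all four are at rest (value of joint cap_square above 1.6 rad and value of joint each of cap_tall, cap_short below 0.06 rad and value of joint keeper below 0.015 rad and velocity of joint cap_square between -0.05 and 0.05 rad/s and velocity of joint cap_tall between -0.05 and 0.05 rad/s and velocity of joint cap_short between -0.05 and 0.05 rad/s and velocity of joint keeper between -0.05 and 0.05 rad/s); the robot touches nothing.
It fails at once if a round cap's plate pressed with more than 45 N (contact force between the fingers and cap_tall_plate above 45 N or contact force between the fingers and cap_short_plate above 45 N).
It fails at once if a loose bystander moved by more than 30 mm (distance of any of coil_front, coil_side, coil_back, screwdriver, solder_reel, eraser_block, pin_cup from where it was at the start of the episode above 0.03 m).
It also fails if it takes over 69 s, if anything falls off the work surface, if the arm or the gripper's body presses on something with over 40 N, if the wrist force passes 120 N, or if a joint passes its speed limit or range.

### The arm

A 6-joint arm with a two-finger parallel gripper is mounted at the origin on the work surface. World frame = base frame: x ahead of the robot, y to its left, z up, the work surface at z = 0. Lengths are in m, angles in rad, forces in N, time in s.
With the tool pointing down it reaches from about 0.375 to 0.975 m from the base axis. Payload 3.8 kg.
Tool frame: the origin (TCP) lies midway between the tips of the shut fingers; the grasp point (between the pads) lies 19 mm behind it; z points along the fingers, y is the line along which they close (so a half turn about z gives the same grasp; the last joint's range is limited). The gripper opens to 85 mm and grips with 20 to 120 N. Pads are 22 mm wide; open, the fingers measure 114 mm over their backs; the gripper's body (76 mm by 85 mm) begins 54 mm behind the grasp point. The pads swing forward as they close: fully open they stand 13 mm farther back than shut.
Start: joints at [-1.156, 0.264, 1.604, -0, 1.274, -0.037], TCP at [0.295, -0.607, 0.231] pointing down, gripper open.
Joint ranges: [-2.63, 2.63], [-0.94, 2.18], [0.31, 2.57], [-1.31, 4.45], [0, 2.66], [-2.55, 2.55]. Speed limits (rad/s): [2.57, 2.57, 3.14, 3.14, 3.14, 3.14].

### API

Orientations are given as a unit quaternion [w, x, y, z].
In Python, from plant import manip gives the robot as it stands.
- The arm moves only by the tool jog_arm, never from a script. Its argument "targets" is a list of rows, each a list of 3 entries, a list of its own where there are three numbers: the opening in per cent of the stroke, from 0 (shut) to 100 (fully open), then the shift along the world's x, y, z normalised to -1 to 1, where 1 is 0.03 m, then the turn, a rotation vector about the world's x, y, z normalised to -1 to 1, where 1 is 30 degrees. In form: [[fingers, [dx, dy, dz], [wx, wy, wz]], ...]. A call has 1 to 8 rows; each row shifts and turns the commanded pose from where the row before left it; what a row does not reach is not made up. A row lasts 1/12 s, in which the tool goes at most 41.7 mm and 7.16 degrees, less where a joint would pass 70% of its speed; a pose out of reach is approached as far as the arm can. A call with a number of a shift or a turn outside -1 to 1 is refused whole. A call with a gripper value outside its range is refused whole. The fingers move at their own pace and stop on an object; "force" is the grip in N (left out, the last holds). Time passes only in rows, so rows that do not move let the fingers close. It gives the time, the measured TCP pose, the force and the opening at its end, in the units of the state.
- manip.observe(): the state, without advancing time (a new reading comes with each control period).
- manip.read_camera(name): name is "scene" or "top" or "wrist"; returns a dict with "image" (480x640x3 uint8, red, green, blue), "z_map" (480x640 float32, m along the optical axis (not along the pixel's ray), 0 where there is no reading), "K" (3x3 intrinsics, pixels), "world_to_cam" (4x4, takes a point from world to camera coordinates). Camera axes: x right, y up, looking along -z (the intrinsics and any distortion apply to the point x, -y, -z); pixel columns grow to the right and rows downward; lengths in m; the calibration is good to about 2 mm. A picture is of the moment at which its call begins.
- manip.close_job(): hands the job in, once; it reports no verdict.
The state is a dict: "time": time; "joint_pos": joint angles; "dq": joint speeds; "joint_efforts": joint torques, N m; "tool_pos": TCP position; "orientation": TCP orientation; "force": force on the tool from outside, world axes, zero at the start; "moment": the same for the moment, N m; "opening": finger opening in m.
Only numpy, scipy, OpenCV 4.12 (cv2) and the standard library are available. Lean on these libraries where they do the work, as an engineer would, in place of code of your own. Each camera call takes 0.05 s, during which the arm holds its last target. There are 200 camera calls.

## Working session

There is one attempt and no reset: what is moved stays moved. The work goes in short steps, Python scripts to look and compute and a tool call to move; the robot and the scene stay as the last step left them, time stands still between calls to the robot, and variables do not carry over. Pictures are saved under pics/ and viewed, on a budget of 10 in all, crops included, one or two more only if the job needs it, and the job is handed in when it is done.

Besides the shell and the picture viewer there is one more tool, called after "Emit:" as name(argument=value, ...) on one line, values as JSON. jog_arm: Moves the arm, as the interface text tells. Its arguments: {"type":"object","properties":{"targets":{"type":"array","items":{"type":"array"}},"force":{"type":"number"}},"required":["targets"]}

```bash
mkdir -p pics; ls; cat > h.py <<'E'
import numpy as np, cv2
from plant import manip
def cam(n):
    d=manip.read_camera(n); return d
def pts(d):
    K=d["K"];z=d["z_map"];v,u=np.mgrid[0:480,0:640]
    P=np.stack([(u-K[0,2])/K[0,0]*z,-(v-K[1,2])/K[1,1]*z,-z,np.ones_like(z)],-1)
    return (P@np.linalg.inv(d["world_to_cam"]).T)[...,:3]
def save(d,n): cv2.imwrite("pics/"+n+".png",d["image"][...,::-1])
E
python3 - <<'E'
from h import *
for n in("scene","top"):
    d=cam(n);save(d,n+"0");np.savez(n+"0.npz",**d);print(n,np.linalg.inv(d["world_to_cam"]).round(3).tolist(),d["K"].tolist(),(d["z_map"]>0).mean())
s=manip.observe();print(s)
E
```

```text
pics
scene [[0.067, -0.707, 0.704, 1.294], [0.998, 0.059, -0.035, -0.047], [-0.017, 0.705, 0.709, 0.903], [0.0, 0.0, 0.0, 1.0]] [[574.1248782298438, 0.0, 323.9829276967441], [0.0, 574.1248782298438, 243.4630853907242], [0.0, 0.0, 1.0]] 0.9960286458333333
top [[0.027, 0.989, -0.146, 0.35], [-0.999, 0.031, 0.025, 0.018], [0.029, 0.145, 0.989, 1.231], [0.0, 0.0, 0.0, 1.0]] [[575.8547687568645, 0.0, 307.11154351479826], [0.0, 575.8547687568645, 244.4200433919184], [0.0, 0.0, 1.0]] 0.99607421875
{'time': 0.1, 'joint_pos': array([-1.15588119e+00,  2.64716154e-01,  1.60526095e+00, -1.97706618e-05,
        1.27374323e+00, -3.69402661e-02]), 'dq': array([-0.00011487, -0.00331636, -0.00185211,  0.00215169, -0.00061077,
        0.0011741 ]), 'joint_efforts': array([ 9.67207711e-05, -5.16707432e+01, -3.68590772e+01, -1.27748676e-04,
        6.36379104e-03,  8.79188093e-06]), 'tool_pos': array([ 0.29441976, -0.60664233,  0.23004802]), 'orientation': array([-1.04312268e-03,  9.74585509e-01,  2.24013289e-01, -2.09138701e-04]), 'force': array([ 0.56681067, -0.87140159,  0.90408983]), 'moment': array([0.00735119, 0.05471719, 0.03794536]), 'opening': 0.08534212821377882}
```

View pics/scene0.png

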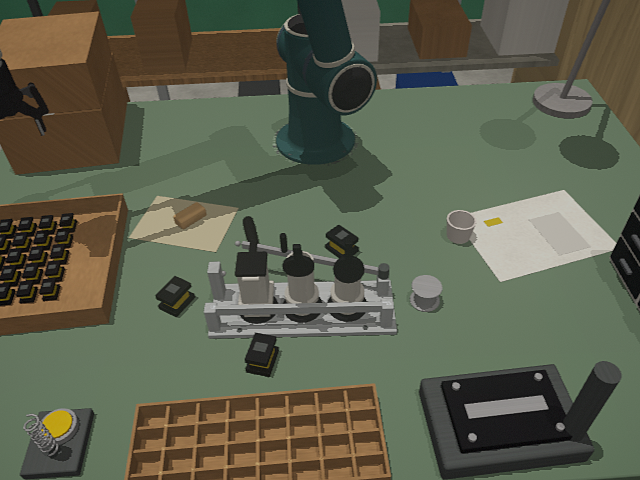

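View pics/top0.png

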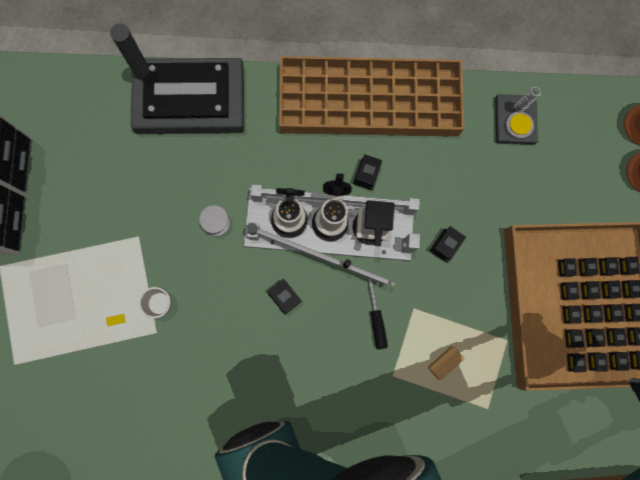

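The scene view shows the rack from behind: the square tube's cap is shut at (253,262), and the round tubes at (298,265) and (348,268) have their caps up. In the top view, from left to right: round tube with cap up at (290,213), second round tube with cap tipped back at (335,212), shut square cap at (378,215), keeper bar from (252,230) to (392,284) with its handle at about (347,264), screwdriver at (376,325).

```bash
python3 - <<'E'
from h import *
d=dict(np.load("top0.npz"));P=pts(d);im=d["image"].astype(int)
g=im.sum(-1)
def med(m): q=P[m];return len(q),np.median(q,0).round(4),q.min(0).round(3),q.max(0).round(3)
box=np.zeros((480,640),bool);box[160:300,225:425]=1
z=P[...,2]
# rack plate at z~12mm bright
m=box&(abs(z-.012)<.005)&(g>300)
r=cv2.minAreaRect(P[m][:,:2].astype(np.float32)*1000);print("plate",r,cv2.boxPoints(r).round(0).tolist())
# square cap top
b=np.zeros_like(box);b[195:250,355:400]=1
m=b&(abs(z-.143)<.006)&(g<150);print("sqcap",med(m));
print(cv2.minAreaRect(P[m][:,:2].astype(np.float32)*1000))
# round tube rims
for n,h,(u0,u1) in(("L",None,(270,312)),("M",None,(314,356))):
    b=np.zeros_like(box);b[180:245,u0:u1]=1
    m=b&(g>330)&(z>.09);zz=z[m];hh=np.median(zz);m=m&(abs(z-hh)<.006)
    (c,rad)=cv2.minEnclosingCircle(P[m][:,:2].astype(np.float32)*1000);print(n,hh,c,rad)
    m=b&(g<150)&(z>hh+.008);print(" cap",med(m))
    q=P[m]; print(q[np.argsort(q[:,2])[-3:]].round(3).tolist())
# keeper bar z=75mm
b=np.zeros_like(box);b[225:295,240:400]=1
m=b&(abs(z-.075)<.006)&(g>200);r=cv2.minAreaRect(P[m][:,:2].astype(np.float32)*1000);print("bar",r,cv2.boxPoints(r).round(0).tolist())
b[:]=0;b[250:275,335:360]=1
m=b&(z>.105)&(z<.13);print("handle",med(m))
# bystanders
for n,(u,v) in dict(cf=(284,296),cs=(447,244),cb=(368,172),reel=(214,221),sd=(378,328),sdt=(371,288)).items(): print(n,P[v,u].round(3))
E
```

```text
plate ((560.6386108398438, -51.0181884765625), (428.1417541503906, 285.7691955566406), 87.84834289550781) [[410.0, -260.0], [695.0, -270.0], [711.0, 158.0], [426.0, 168.0]]
sqcap (842, array([ 0.5685, -0.145 ,  0.1426]), array([ 0.515, -0.174,  0.137]), array([ 0.6  , -0.119,  0.149]))
((557.4478149414062, -145.65267944335938), (53.4893684387207, 84.78070831298828), 86.581787109375)
L 0.11906663738418588 (582.3580322265625, 27.69249153137207) 25.352508544921875
 cap (217, array([0.6023, 0.0278, 0.169 ]), array([0.35 , 0.002, 0.133]), array([0.614, 0.052, 1.231]))
[[0.6, 0.026, 0.21], [0.597, 0.028, 0.211], [0.35, 0.018, 1.231]]
M 0.14330378180927483 (581.9832763671875, -60.968299865722656) 28.9857120513916
 cap (361, array([ 0.613 , -0.06  ,  0.1912]), array([ 0.35 , -0.087,  0.153]), array([0.624, 0.018, 1.231]))
[[0.35, 0.018, 1.231], [0.35, 0.018, 1.231], [0.35, 0.018, 1.231]]
bar ((538.110595703125, -52.82481384277344), (319.9146423339844, 96.47482299804688), 70.7396011352539) [[440.0, -188.0], [531.0, -220.0], [636.0, 82.0], [545.0, 114.0]]
handle (45, array([ 0.4803, -0.0902,  0.1176]), array([ 0.475, -0.096,  0.106]), array([ 0.486, -0.083,  0.123]))
cf [0.416 0.033 0.049]
cs [ 0.535 -0.305  0.044]
cb [ 0.685 -0.137  0.046]
reel [0.568 0.184 0.045]
sd [ 0.357 -0.165  0.024]
sdt [ 0.44  -0.15   0.018]
```

Emit:
jog_arm(targets=[[0, [0.27, 0.96, 0], [0, 0, -0.054]], [0, [0.27, 0.96, 0], [0, 0, -0.054]], [0, [0.27, 0.96, 0], [0, 0, -0.054]], [0, [0.27, 0.96, 0], [0, 0, -0.054]], [0, [0.27, 0.96, 0], [0, 0, -0.054]], [0, [0.27, 0.96, 0], [0, 0, -0.054]], [0, [0.27, 0.96, 0], [0, 0, -0.054]], [0, [0.27, 0.96, 0], [0, 0, -0.054]]])

```text
time: 0.77
tool_pos: [0.3594, -0.3751, 0.2307]
orientation: [-0.0, 0.994, 0.112, -0.0]
force: [0.7, -0.6, 0.9]
opening: -0.0003
```

Emit:
jog_arm(targets=[[0, [0.27, 0.96, 0], [0, 0, -0.054]], [0, [0.27, 0.96, 0], [0, 0, -0.054]], [0, [0.27, 0.96, 0], [0, 0, -0.054]], [0, [0.27, 0.96, 0], [0, 0, -0.054]], [0, [0.27, 0.96, 0], [0, 0, -0.054]], [0, [0.27, 0.96, 0], [0, 0, -0.054]], [0, [0.27, 0.96, 0], [0, 0, -0.054]], [0, [0.27, 0.96, 0], [0, 0, -0.054]]])

```text
time: 1.43
tool_pos: [0.4241, -0.1449, 0.2309]
orientation: [-0.0, 1.0, -0.001, -0.0]
force: [1.0, -0.8, -0.1]
opening: -0.0003
```

Emit:
jog_arm(targets=[[0, [0.3, 0.95, 0], [0, 0, -0.055]], [0, [0.3, 0.95, 0], [0, 0, -0.055]], [0, [0, 0, -0.88], [0, 0, 0]], [0, [0, 0, -0.88], [0, 0, 0]], [0, [0, 0, -0.88], [0, 0, 0]], [0, [0, 0, -0.88], [0, 0, 0]], [0, [0, 0, -0.88], [0, 0, 0]], [0, [0, 0, 0], [0, 0, 0]]])

```text
time: 2.1
tool_pos: [0.4372, -0.0881, 0.0937]
orientation: [-0.001, 1.0, -0.029, -0.005]
force: [-2.1, -0.1, -1.0]
opening: 0.0
```

```bash
python3 - <<'E'
from h import *
d=cam("scene");cv2.imwrite("pics/s1.png",cv2.resize(d["image"][170:370,180:460,::-1],None,fx=2.8,fy=2.8))
P=pts(d);z=P[...,2];g=d["image"].astype(int).sum(-1)
for n,y0 in(("short",.0277),("tall",-.061)):
    m=(g<150)&(abs(P[...,1]-y0)<.035)&(P[...,0]>.55)&(P[...,0]<.7)&(z>.12)&(z<.26)
    q=P[m];print(n,len(q))
    for lo in np.arange(.12,.25,.01):
        k=q[(q[:,2]>=lo)&(q[:,2]<lo+.01)]
        if len(k):print(round(lo,2),len(k),k[:,0].max().round(3),np.median(k[:,:2],0).round(3))
print(manip.observe()["tool_pos"])
E
```

```text
short 801
0.12 40 0.624 [0.621 0.029]
0.13 116 0.623 [0.62  0.028]
0.14 131 0.622 [0.618 0.03 ]
0.15 142 0.621 [0.616 0.028]
0.16 148 0.618 [0.613 0.029]
0.17 81 0.616 [0.611 0.029]
0.18 40 0.613 [0.61  0.028]
0.19 44 0.611 [0.607 0.029]
0.2 59 0.609 [0.604 0.029]
tall 643
0.13 1 0.556 [ 0.556 -0.051]
0.14 24 0.621 [ 0.618 -0.06 ]
0.15 82 0.623 [ 0.62  -0.058]
0.16 101 0.624 [ 0.621 -0.059]
0.17 98 0.625 [ 0.622 -0.057]
0.18 119 0.627 [ 0.624 -0.06 ]
0.19 108 0.628 [ 0.624 -0.056]
0.2 29 0.629 [ 0.627 -0.061]
0.21 25 0.632 [ 0.629 -0.059]
0.22 48 0.632 [ 0.63 -0.06]
0.23 8 0.632 [ 0.628 -0.059]
[ 0.43890297 -0.08853459  0.09623141]
```

View pics/s1.png

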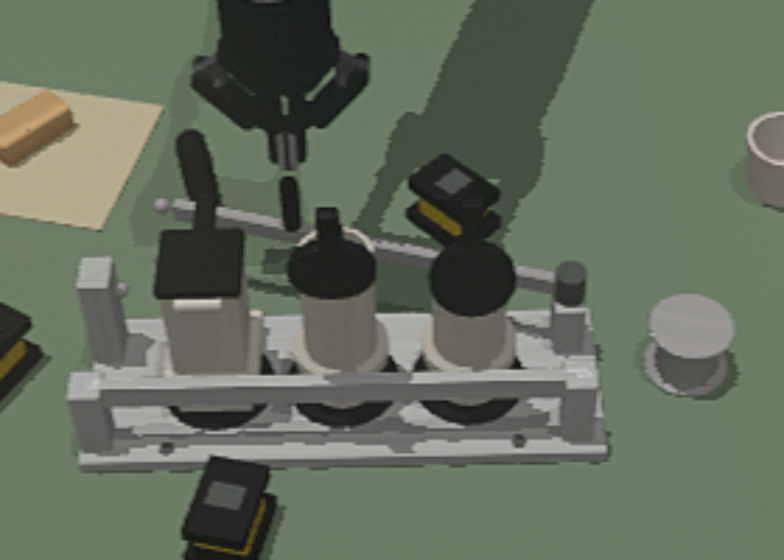

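Emit:
jog_arm(targets=[[0, [0.4, 0, 0.2], [0, 0, 0]], [0, [0.4, 0, 0], [0, 0, 0]], [0, [0.3, -0.07, 0], [0, 0, 0]], [0, [0.3, -0.07, 0], [0, 0, 0]], [0, [0.3, -0.07, 0], [0, 0, 0]], [0, [0.3, -0.07, 0], [0, 0, 0]], [0, [0.2, -0.05, 0], [0, 0, 0]], [0, [0, 0, 0], [0, 0, 0]]])

```text
time: 2.82
tool_pos: [0.5099, -0.0998, 0.1055]
orientation: [0.0, 1.0, -0.029, 0.001]
force: [-0.2, 0.9, 1.1]
opening: 0.0006
```

Emit:
jog_arm(targets=[[0, [0.06, -0.01, 0], [0, 0, 0]], [0, [0.06, -0.01, 0], [0, 0, 0]], [0, [0.06, -0.01, 0], [0, 0, 0]], [0, [0.06, -0.01, 0], [0, 0, 0]], [0, [0.06, 0, 0], [0, 0, 0]], [0, [0.06, 0, 0], [0, 0, 0]], [0, [0, 0, 0], [0, 0, 0]]])

```text
time: 3.4
tool_pos: [0.5172, -0.1005, 0.1049]
orientation: [0.0, 1.0, -0.029, -0.002]
force: [-4.3, -0.5, 1.5]
opening: 0.0
```

Emit:
jog_arm(targets=[[0, [0.06, 0, 0], [0, 0, 0]], [0, [0.06, 0, 0], [0, 0, 0]], [0, [0.06, 0, 0], [0, 0, 0]], [0, [0, 0, 0], [0, 0, 0]]])

```text
time: 3.73
tool_pos: [0.5226, -0.1006, 0.1048]
orientation: [0.0, 1.0, -0.029, -0.002]
force: [-6.3, -1.5, 3.4]
opening: -0.0001
```

Emit:
jog_arm(targets=[[0, [0.06, 0, 0], [0, 0, 0]], [0, [0.06, 0, 0], [0, 0, 0]], [0, [0, 0, 0], [0, 0, 0]]])

```text
time: 3.98
tool_pos: [0.5229, -0.1007, 0.1046]
orientation: [0.0, 1.0, -0.029, -0.006]
force: [-16.6, -2.6, 10.8]
opening: -0.0002
```

Emit:
jog_arm(targets=[[0, [0.06, 0, 0], [0, 0, 0]], [0, [0.06, 0, 0], [0, 0, 0]], [0, [0, 0, 0], [0, 0, 0]]])

```text
time: 4.23
tool_pos: [0.5231, -0.1003, 0.104]
orientation: [-0.0, 1.0, -0.029, -0.01]
force: [-24.2, -1.0, 16.7]
opening: -0.0002
```

Emit:
jog_arm(targets=[[0, [-0.5, 0, 0], [0, 0, 0]], [0, [-1, 0, 0], [0, 0, 0]], [0, [-0.5, 0, 0.5], [0, 0, 0]], [40, [0, -0.5, 1], [0, 0, 0]], [40, [0, -0.5, 1], [0, 0, 0]], [40, [0, -0.4, 0.5], [0, 0, 0]], [40, [0, 0, 0], [0, 0, 0]], [40, [0, 0, 0], [0, 0, 0]]])

```text
time: 4.9
tool_pos: [0.473, -0.1432, 0.1967]
orientation: [0.0, 1.0, -0.03, 0.002]
force: [-0.5, 0.2, 0.5]
opening: 0.0339
```

Emit:
jog_arm(targets=[[40, [0.79, -0.02, 0], [0, 0, 0]], [40, [0.78, -0.02, 0], [0, 0, 0]], [40, [0, 0, -0.67], [0, 0, 0]], [40, [0, 0, -0.67], [0, 0, 0]], [40, [0, 0, -0.67], [0, 0, 0]], [40, [0, 0, -0.65], [0, 0, 0]], [40, [0, 0, 0], [0, 0, 0]], [40, [0, 0, 0], [0, 0, 0]]])

```text
time: 5.57
tool_pos: [0.5165, -0.1423, 0.1126]
orientation: [-0.001, 1.0, -0.029, -0.003]
force: [0.3, -0.4, -0.2]
opening: 0.0342
```

```bash
python3 - <<'E'
from h import *
d=cam("top");cv2.imwrite("pics/t1.png",cv2.resize(d["image"][160:320,230:430,::-1],None,fx=3.5,fy=3.5))
P=pts(d);z=P[...,2]
b=np.zeros((480,640),bool);b[210:295,335:365]=1
m=b&(z>.1)&(z<.125)&(d["image"].astype(int).sum(-1)<150);print("handle",m.sum(),np.median(P[m],0).round(4))
E
```

```text
handle 1 [ 0.5777 -0.0764  0.1244]
```

View pics/t1.png

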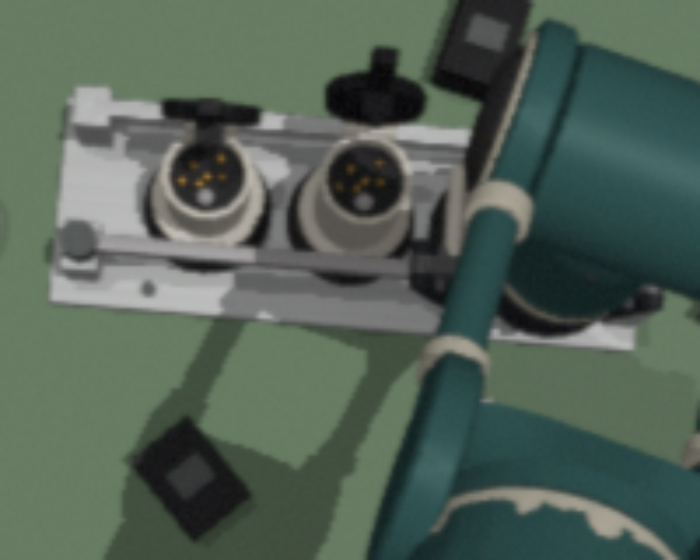

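The keeper bar now runs parallel to the rack front, from (80,245) to (420,262) in this crop, so it is shut. The arm hides the square cap. I'll pinch its tab next.

Emit:
jog_arm(targets=[[0, [0, 0, 0], [0, 0, 0]], [0, [0, 0, 0], [0, 0, 0]], [0, [0, 0, 0], [0, 0, 0]], [0, [0, 0, 0], [0, 0, 0]]], force=50)

```text
time: 5.95
tool_pos: [0.5197, -0.1432, 0.1168]
orientation: [-0.0, 1.0, -0.029, 0.001]
force: [-0.1, 4.6, 3.0]
opening: 0.013
```

Emit:
jog_arm(targets=[[0, [0.03, 0, 0.27], [0, 0, 0]], [0, [0.06, 0, 0.26], [0, 0, 0]], [0, [0.08, -0.01, 0.25], [0, 0, 0]], [0, [0.11, -0.01, 0.24], [0, 0, 0]], [0, [0.13, -0.01, 0.23], [0, 0, 0]], [0, [0.16, -0.01, 0.22], [0, 0, 0]], [0, [0.18, -0.01, 0.2], [0, 0, 0]], [0, [0.2, -0.01, 0.18], [0, 0, 0]]])

```text
time: 6.62
tool_pos: [0.5447, -0.1444, 0.1706]
orientation: [-0.001, 1.0, -0.029, -0.003]
force: [-6.2, 5.7, -1.7]
opening: 0.0126
```

Emit:
jog_arm(targets=[[0, [0.21, -0.01, 0.16], [0, 0, 0]], [0, [0.23, -0.01, 0.14], [0, 0, 0]], [0, [0.24, -0.02, 0.11], [0, 0, 0]], [0, [0.25, -0.02, 0.09], [0, 0, 0]], [0, [0.26, -0.02, 0.07], [0, 0, 0]], [0, [0.26, -0.02, 0.04], [0, 0, 0]], [0, [0.27, -0.02, 0.01], [0, 0, 0]], [0, [0, 0, 0], [0, 0, 0]]])

```text
time: 7.28
tool_pos: [0.5985, -0.1474, 0.1906]
orientation: [-0.002, 1.0, -0.029, -0.002]
force: [-4.1, 7.9, 3.4]
opening: 0.0127
```

Emit:
jog_arm(targets=[[0, [0.27, -0.02, -0.01], [0, 0, 0]], [0, [0.27, -0.02, -0.04], [0, 0, 0]], [0, [0.26, -0.02, -0.07], [0, 0, 0]], [0, [0.13, -0.01, -0.04], [0, 0, 0]], [0, [0, 0, 0], [0, 0, 0]], [40, [0, 0, 0], [0, 0, 0]], [40, [0, 0, 0], [0, 0, 0]], [40, [0, 0, 0], [0, 0, 0]]])

```text
time: 7.95
tool_pos: [0.6276, -0.1523, 0.186]
orientation: [0.001, 1.0, -0.029, 0.001]
force: [0.9, 0.2, -0.1]
opening: 0.0342
```

Emit:
jog_arm(targets=[[40, [0, 0, 0.7], [0, 0, 0]], [40, [0, 0, 1], [0, 0, 0]], [40, [0, 0, 1], [0, 0, 0]], [0, [0.5, 0.9, 0.1], [0, 0, 0]], [0, [0.5, 0.9, 0], [0, 0, 0]], [0, [0.5, 0.9, 0], [0, 0, 0]], [0, [0, 0.25, 0], [0, 0, 0]], [0, [0, 0, 0], [0, 0, 0]]])

```text
time: 8.62
tool_pos: [0.6724, -0.0613, 0.2691]
orientation: [0.0, 1.0, -0.028, 0.0]
force: [-0.4, 0.3, -0.5]
opening: 0.0001
```

```bash
python3 - <<'E'
from h import *
d=cam("scene");cv2.imwrite("pics/s2.png",cv2.resize(d["image"][170:370,180:460,::-1],None,fx=2.8,fy=2.8))
P=pts(d);z=P[...,2];g=d["image"].astype(int).sum(-1)
for n,y0 in(("sq",-.15),("tall",-.061)):
    m=(g<150)&(abs(P[...,1]-y0)<.03)&(P[...,0]>.55)&(P[...,0]<.66)&(z>.12)&(z<.24)
    q=P[m];print(n,[(round(lo,2),np.median(q[(abs(q[:,2]-lo)<.005)],0).round(3).tolist()) for lo in np.arange(.15,.24,.02) if (abs(q[:,2]-lo)<.005).any()])
print(manip.observe()["tool_pos"])
E
```

```text
sq [(np.float64(0.15), [0.616, -0.148, 0.15]), (np.float64(0.17), [0.619, -0.146, 0.171]), (np.float64(0.19), [0.62, -0.143, 0.187]), (np.float64(0.21), [0.625, -0.146, 0.211])]
tall [(np.float64(0.15), [0.619, -0.058, 0.151]), (np.float64(0.17), [0.622, -0.061, 0.17]), (np.float64(0.19), [0.624, -0.057, 0.19]), (np.float64(0.21), [0.628, -0.06, 0.209])]
[ 0.67185593 -0.0626942   0.26884808]
```

View pics/s2.png

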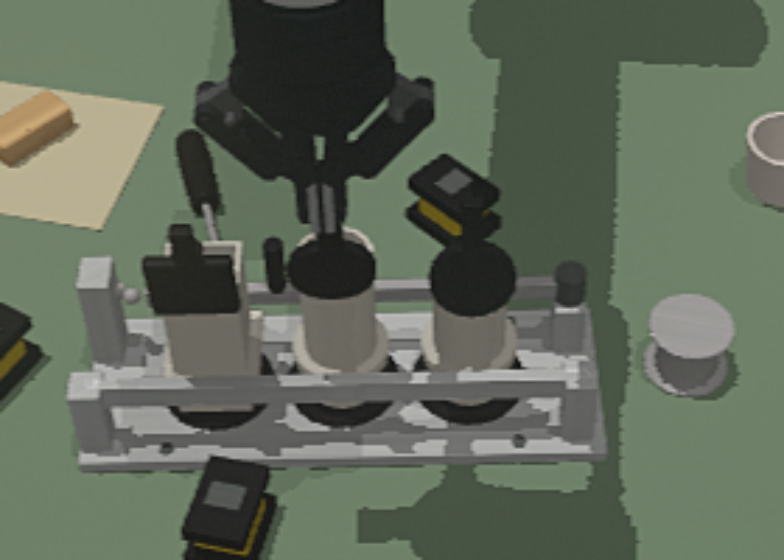

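The square cap now stands open and tipped back, its tab at (182,240), and the keeper runs along the rack front. The shut fingers hang behind the tall cap. I'll push that cap forward next.

Emit:
jog_arm(targets=[[0, [0, 0, -0.95], [0, 0, 0]], [0, [0, 0, -0.95], [0, 0, 0]], [0, [-0.7, 0.02, 0], [0, 0, 0]], [0, [-0.35, 0.02, 0], [0, 0, 0]], [0, [-0.35, 0.02, -0.06], [0, 0, 0]], [0, [-0.3, 0.02, -0.02], [0, 0, 0]], [0, [-0.3, 0.02, -0.03], [0, 0, 0]], [0, [-0.27, 0.02, -0.13], [0, 0, 0]]])

```text
time: 9.33
tool_pos: [0.6041, -0.06, 0.2067]
orientation: [0.0, 1.0, -0.029, 0.002]
force: [0.1, 0.2, 1.2]
opening: 0.0003
```

Emit:
jog_arm(targets=[[0, [-0.27, 0.01, -0.14], [0, 0, 0]], [0, [-0.23, 0.01, -0.19], [0, 0, 0]], [0, [-0.22, 0.01, -0.19], [0, 0, 0]], [0, [-0.18, 0, -0.22], [0, 0, 0]], [0, [-0.17, 0, -0.21], [0, 0, 0]], [0, [-0.1, 0, -0.1], [0, 0, 0]], [0, [0, 0, 0], [0, 0, 0]]])

```text
time: 9.92
tool_pos: [0.5672, -0.0581, 0.1715]
orientation: [-0.0, 1.0, -0.029, -0.001]
force: [0.1, -0.7, 0.2]
opening: 0.0002
```

Contact is light so far. Now a slow press.

Emit:
jog_arm(targets=[[0, [-0.05, 0, -0.08], [0, 0, 0]], [0, [-0.05, 0, -0.07], [0, 0, 0]], [0, [-0.05, 0, -0.07], [0, 0, 0]], [0, [0, 0, -0.06], [0, 0, 0]], [0, [0, 0, -0.06], [0, 0, 0]], [0, [0, 0, -0.06], [0, 0, 0]], [0, [0, 0, 0], [0, 0, 0]]])

```text
time: 10.5
tool_pos: [0.5645, -0.0583, 0.1618]
orientation: [0.0, 1.0, -0.029, 0.0]
force: [-0.0, -0.1, 0.1]
opening: -0.0003
```

Emit:
jog_arm(targets=[[0, [0, 0, -0.05], [0, 0, 0]], [0, [0, 0, -0.05], [0, 0, 0]], [0, [0, 0, -0.05], [0, 0, 0]], [0, [0, 0, 0], [0, 0, 0]]])

```text
time: 10.83
tool_pos: [0.5637, -0.0582, 0.1557]
orientation: [-0.0, 1.0, -0.029, -0.001]
force: [0.4, -0.3, -0.7]
opening: -0.0001
```

Emit:
jog_arm(targets=[[0, [0, 0, -0.04], [0, 0, 0]], [0, [0, 0, -0.03], [0, 0, 0]], [0, [0, 0, 0], [0, 0, 0]]])

```text
time: 11.08
tool_pos: [0.564, -0.0583, 0.155]
orientation: [-0.0, 1.0, -0.029, -0.0]
force: [-2.7, -0.0, 3.8]
opening: 0.0001
```

```bash
python3 - <<'E'
from h import *
d=cam("scene");cv2.imwrite("pics/s3.png",cv2.resize(d["image"][170:370,180:460,::-1],None,fx=2.8,fy=2.8))
print(manip.observe()["tool_pos"],manip.observe()["force"])
E
```

```text
[ 0.5640423  -0.05825055  0.15498577] [-3.70538566  0.57459866  2.9267703 ]
```

View pics/s3.png

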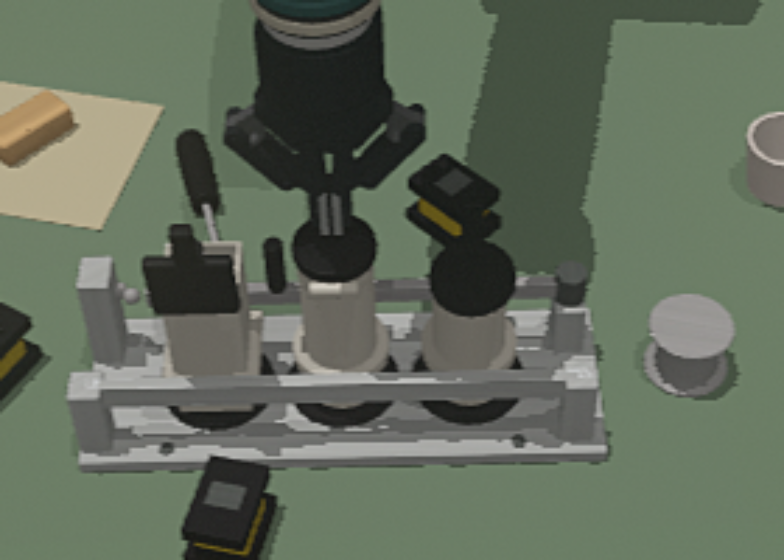

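The tall cap lies flat on its tube at (333,248), under the fingertips, and the square cap is still open. I'll press a little more to make sure it clicked.

Emit:
jog_arm(targets=[[0, [0, 0, -0.04], [0, 0, 0]], [0, [0, 0, -0.03], [0, 0, 0]], [0, [0, 0, 0], [0, 0, 0]]])

```text
time: 11.38
tool_pos: [0.5641, -0.0583, 0.1549]
orientation: [0.0, 1.0, -0.029, 0.0]
force: [-6.7, 0.3, 14.4]
opening: -0.0003
```

Emit:
jog_arm(targets=[[0, [0, 0, -0.04], [0, 0, 0]], [0, [0, 0, 0], [0, 0, 0]], [0, [0, 0, 0], [0, 0, 0]]])

```text
time: 11.63
tool_pos: [0.5641, -0.0583, 0.1548]
orientation: [0.0, 1.0, -0.029, 0.0]
force: [-9.6, 0.5, 19.4]
opening: -0.0
```

Emit:
jog_arm(targets=[[0, [0, 0, 0.4], [0, 0, 0]], [0, [0, 0, 1], [0, 0, 0]], [0, [0, 0, 1], [0, 0, 0]], [0, [0, 0, 1], [0, 0, 0]], [0, [0, 0, 0.5], [0, 0, 0]], [0, [0.95, 0.95, 0], [0, 0, 0]], [0, [0.95, 0.95, 0], [0, 0, 0]], [0, [0.95, 0.95, 0], [0, 0, 0]]])

```text
time: 12.3
tool_pos: [0.6509, 0.0277, 0.2693]
orientation: [-0.0, 1.0, -0.03, 0.001]
force: [0.2, -0.7, -0.2]
opening: -0.0002
```

Emit:
jog_arm(targets=[[0, [0, 0, -0.5], [0, 0, 0]], [0, [0, 0, -0.9], [0, 0, 0]], [0, [0, 0, -0.9], [0, 0, 0]], [0, [0, 0, -0.5], [0, 0, 0]], [0, [0, 0, 0], [0, 0, 0]]])

```text
time: 12.72
tool_pos: [0.6464, 0.0274, 0.1785]
orientation: [0.0, 1.0, -0.029, -0.004]
force: [-0.4, -0.2, -0.1]
opening: -0.0001
```

Emit:
jog_arm(targets=[[0, [-0.53, 0, 0], [0, 0, 0]], [0, [-0.3, 0.01, -0.02], [0, 0, 0]], [0, [-0.3, 0.01, -0.02], [0, 0, 0]], [0, [-0.27, 0.02, -0.14], [0, 0, 0]], [0, [-0.27, 0.02, -0.14], [0, 0, 0]], [0, [-0.23, 0.01, -0.19], [0, 0, 0]], [0, [-0.22, 0.01, -0.19], [0, 0, 0]], [0, [-0.18, 0.01, -0.22], [0, 0, 0]]])

```text
time: 13.38
tool_pos: [0.5798, 0.03, 0.1562]
orientation: [-0.0, 1.0, -0.029, 0.0]
force: [-0.2, 0.6, -0.2]
opening: 0.0001
```

Emit:
jog_arm(targets=[[0, [-0.17, 0, -0.21], [0, 0, 0]], [0, [-0.1, 0, -0.1], [0, 0, 0]], [0, [-0.05, 0, -0.08], [0, 0, 0]], [0, [-0.05, 0, -0.07], [0, 0, 0]], [0, [0, 0, 0], [0, 0, 0]]])

```text
time: 13.8
tool_pos: [0.5703, 0.03, 0.1436]
orientation: [-0.0, 1.0, -0.029, 0.001]
force: [0.4, 0.9, 1.3]
opening: 0.0001
```

Emit:
jog_arm(targets=[[0, [-0.05, 0, -0.06], [0, 0, 0]], [0, [0, 0, -0.06], [0, 0, 0]], [0, [0, 0, -0.06], [0, 0, 0]], [0, [0, 0, -0.06], [0, 0, 0]], [0, [0, 0, -0.06], [0, 0, 0]], [0, [0, 0, -0.06], [0, 0, 0]], [0, [0, 0, -0.06], [0, 0, 0]], [0, [0, 0, 0], [0, 0, 0]]])

```text
time: 14.47
tool_pos: [0.5677, 0.0299, 0.1309]
orientation: [0.0, 1.0, -0.029, -0.001]
force: [-4.4, -0.2, 8.0]
opening: 0.0003
```

Emit:
jog_arm(targets=[[0, [0, 0, -0.04], [0, 0, 0]], [0, [0, 0, -0.03], [0, 0, 0]], [0, [0, 0, 0], [0, 0, 0]]])

```text
time: 14.72
tool_pos: [0.5678, 0.0299, 0.1308]
orientation: [0.0, 1.0, -0.029, -0.0]
force: [-8.3, -0.5, 17.7]
opening: -0.0001
```

Emit:
jog_arm(targets=[[0, [0, 0, -0.03], [0, 0, 0]], [0, [0, 0, 0], [0, 0, 0]]])

```text
time: 14.88
tool_pos: [0.5677, 0.0299, 0.1307]
orientation: [0.0, 1.0, -0.029, -0.0]
force: [-10.7, 0.8, 22.7]
opening: -0.0004
```

Emit:
jog_arm(targets=[[0, [0, 0, 0.4], [0, 0, 0]], [0, [0, 0, 1], [0, 0, 0]], [0, [0, 0, 1], [0, 0, 0]], [0, [0, 0, 1], [0, 0, 0]], [0, [0, 0, 1], [0, 0, 0]], [0, [-0.8, 0.8, 0.3], [0, 0, 0]], [0, [-0.8, 0.8, 0], [0, 0, 0]], [0, [-0.8, 0.8, 0], [0, 0, 0]]])

```text
time: 15.55
tool_pos: [0.4961, 0.1023, 0.2693]
orientation: [-0.0, 1.0, -0.03, 0.001]
force: [-0.2, -0.3, -0.3]
opening: 0.0001
```

Emit:
jog_arm(targets=[[0, [-0.8, 0.8, 0], [0, 0, 0]], [0, [-0.5, 0.9, 0], [0, 0, 0]], [0, [-0.3, 0.9, 0], [0, 0, 0]], [0, [-0.2, 0.9, 0], [0, 0, 0]], [0, [0, 0.9, 0], [0, 0, 0]], [0, [0, 0, 0], [0, 0, 0]], [0, [0, 0, 0], [0, 0, 0]]])

```text
time: 16.13
tool_pos: [0.4416, 0.2348, 0.2676]
orientation: [0.0, 1.0, -0.028, -0.0]
force: [0.7, -0.7, -0.5]
opening: -0.0004
```

```bash
python3 - <<'E'
from h import *
d=cam("top");t=d["image"];cv2.imwrite("pics/t2.png",cv2.resize(t[140:340,190:470,::-1],None,fx=2.8,fy=2.8))
P=pts(d);z=P[...,2];g=t.astype(int).sum(-1)
yr=np.array([.0595,.998]);c=np.array([.577,-.06])
Q=P[...,:2]-c; ry=Q@yr; rx=Q@np.array([.998,-.0595])
m=(g<150)&(abs(ry+44)<99)&(abs(ry+.044)<.02)&(z>.108)&(z<.125)&(rx<0);print("handle",m.sum(),np.median(P[m],0).round(4))
for n,y0,h in(("tall",0,.155),("short",.088,.131)):
    m=(g<150)&(abs(ry-y0)<.02)&(abs(z-h)<.012)&(abs(rx)<.07)
    p=np.polyfit(rx[m],z[m],1);print(n,m.sum(),p.round(4))
m=(abs(z-.075)<.006)&(g>200)&(abs(rx+.036)<.02)&(ry>-.14)&(ry<.13)
p=np.polyfit(P[...,1][m],P[...,0][m],1);print("bar slope",p,m.sum())
d=cam("scene");P=pts(d);z=P[...,2];g=d["image"].astype(int).sum(-1)
m=(g<150)&(abs(P[...,1]+.149)<.033)&(P[...,0]>.59)&(P[...,0]<.66)&(z>.15)&(z<.22)
print("sq cap slope dx/dz",np.polyfit(z[m],P[...,0][m],1),m.sum())
print(manip.observe()["tool_pos"],manip.observe()["force"])
E
```

```text
handle 31 [ 0.5383 -0.1011  0.1181]
tall 618 [0.0089 0.1547]
short 599 [0.0073 0.1308]
bar slope [0.0517208 0.5454901] 589
sq cap slope dx/dz [0.09631266 0.60186373] 540
[0.4419022  0.23336723 0.26766817] [-0.86538505 -0.7501558   0.17571726]
```

View pics/t2.png

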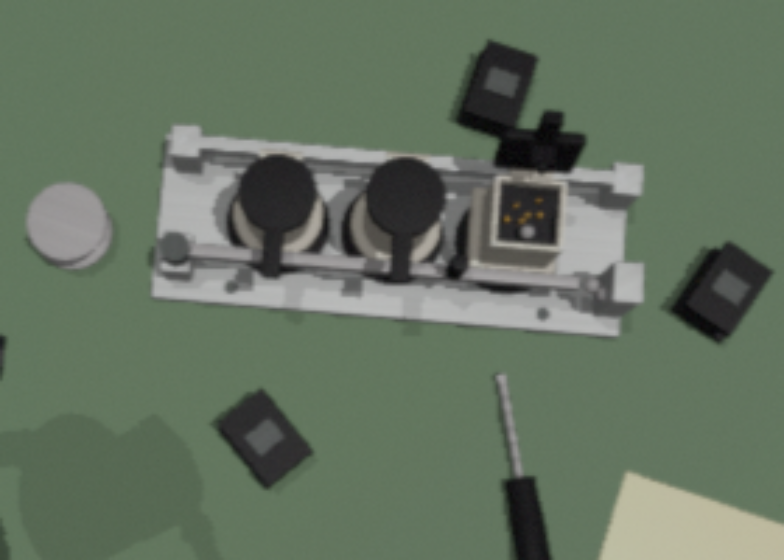

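The round caps measure flat. The keeper handle is at (0.538, -0.101), its predicted shut position. The square cap measures only about 1.67 rad here, so I'll nudge it further back for margin.

Emit:
jog_arm(targets=[[0, [0.3, -0.97, 0], [0, 0, 0]], [0, [0.3, -0.97, 0], [0, 0, 0]], [0, [0.3, -0.97, 0], [0, 0, 0]], [0, [0.3, -0.97, 0], [0, 0, 0]], [0, [0.3, -0.97, 0], [0, 0, 0]], [0, [0.3, -0.97, 0], [0, 0, 0]], [0, [0.3, -0.97, 0], [0, 0, 0]]])

```text
time: 16.82
tool_pos: [0.5049, 0.0272, 0.2681]
orientation: [0.0, 1.0, -0.03, -0.0]
force: [-0.5, 0.6, 1.3]
opening: 0.0
```

Emit:
jog_arm(targets=[[0, [0.3, -0.98, 0], [0, 0, 0]], [0, [0.3, -0.98, 0], [0, 0, 0]], [0, [0.3, -0.98, 0], [0, 0, 0]], [0, [0.3, -0.98, 0], [0, 0, 0]], [0, [0.3, -0.98, 0], [0, 0, 0]], [0, [0.3, -0.98, 0], [0, 0, 0]], [0, [0, 0, 0], [0, 0, 0]]])

```text
time: 17.4
tool_pos: [0.5593, -0.1526, 0.2678]
orientation: [0.002, 0.999, -0.032, 0.0]
force: [0.2, 0.3, 0.9]
opening: -0.0001
```

Emit:
jog_arm(targets=[[0, [0, 0, -0.73], [0, 0, 0]], [0, [0, 0, -0.73], [0, 0, 0]], [0, [0, 0, -0.73], [0, 0, 0]], [0, [0.4, 0, 0], [0, 0, 0]], [0, [0, 0, 0], [0, 0, 0]]])

```text
time: 17.82
tool_pos: [0.5711, -0.1465, 0.2012]
orientation: [-0.0, 1.0, -0.03, -0.001]
force: [1.1, -0.8, 0.2]
opening: 0.0
```

Emit:
jog_arm(targets=[[0, [0.17, 0, 0], [0, 0, 0]], [0, [0.17, 0, 0], [0, 0, 0]], [0, [0.17, 0, 0], [0, 0, 0]], [0, [0.17, 0, 0], [0, 0, 0]], [0, [0.17, 0, 0], [0, 0, 0]], [0, [0.17, 0, 0], [0, 0, 0]], [0, [0.15, 0, 0], [0, 0, 0]], [0, [0, 0, 0], [0, 0, 0]]])

```text
time: 18.48
tool_pos: [0.607, -0.1461, 0.2025]
orientation: [0.0, 1.0, -0.029, 0.0]
force: [-0.3, -0.9, -0.7]
opening: 0.0
```

Emit:
jog_arm(targets=[[0, [0.08, 0, 0], [0, 0, 0]], [0, [0.08, 0, 0], [0, 0, 0]], [0, [0, 0, 0], [0, 0, 0]]])

```text
time: 18.73
tool_pos: [0.6111, -0.1461, 0.2023]
orientation: [-0.0, 1.0, -0.029, -0.0]
force: [0.3, -0.4, 0.5]
opening: -0.0001
```

Retreat and run the last check.

Emit:
jog_arm(targets=[[0, [-0.3, 0, 0], [0, 0, 0]], [0, [-0.7, 0, 0], [0, 0, 0]], [0, [-0.5, 0, 0.5], [0, 0, 0]], [0, [0, 0, 1], [0, 0, 0]], [0, [-0.5, 0, 0.8], [0, 0, 0]], [0, [-1, 0, 0], [0, 0, 0]], [0, [-1, 0, 0], [0, 0, 0]], [0, [-1, 0, 0], [0, 0, 0]]])

```text
time: 19.4
tool_pos: [0.4594, -0.1461, 0.2721]
orientation: [0.0, 1.0, -0.029, 0.001]
force: [-1.0, -0.6, -0.2]
opening: 0.0001
```

Emit:
jog_arm(targets=[[0, [-0.5, 0, 0], [0, 0, 0]], [0, [0, 0, 0], [0, 0, 0]], [0, [0, 0, 0], [0, 0, 0]]])

```text
time: 19.65
tool_pos: [0.4452, -0.1462, 0.2719]
orientation: [0.0, 1.0, -0.03, 0.001]
force: [-0.7, 0.4, -0.5]
opening: 0.0002
```

```bash
python3 - <<'E'
from h import *
d=cam("scene");cv2.imwrite("pics/s4.png",cv2.resize(d["image"][170:370,180:460,::-1],None,fx=2.8,fy=2.8))
P=pts(d);z=P[...,2];g=d["image"].astype(int).sum(-1)
m=(g<150)&(abs(P[...,1]+.149)<.033)&(P[...,0]>.59)&(P[...,0]<.66)&(z>.15)&(z<.22)
print("sq cap slope dx/dz",np.polyfit(z[m],P[...,0][m],1),m.sum())
t0=np.load("scene0.npz");P0=pts(dict(t0))
print(manip.observe()["tool_pos"],manip.observe()["force"])
E
```

```text
sq cap slope dx/dz [0.19501847 0.58949967] 459
[ 0.44595539 -0.14624093  0.27185769] [-0.0400972  -0.49488756  0.17734898]
```

View pics/s4.png

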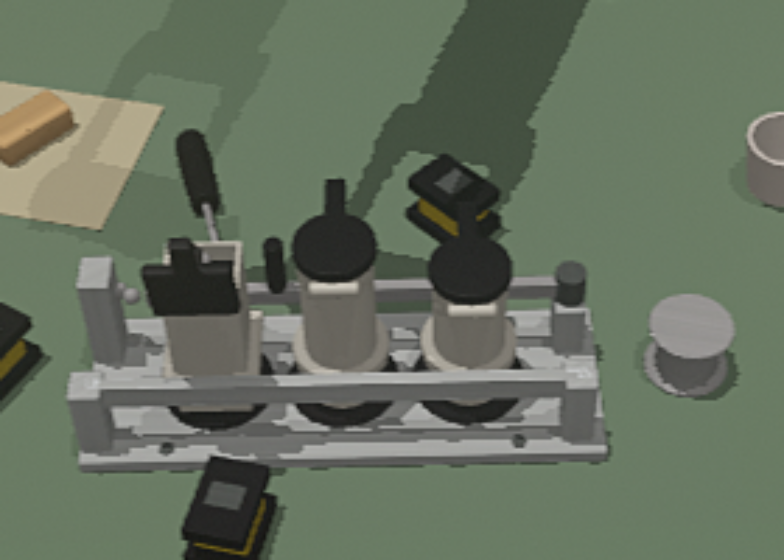

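The last view shows the square cap further back at (190,280), about 1.77 rad. Both round caps lie flat at (335,245) and (470,265), the keeper is shut along the front, and the bystanders in view have not moved.

```bash
python3 -c "
from plant import manip
print(manip.close_job())"
```

```text
the job is handed in; nothing more can be done
None
```

I set the rack up for the square tube and handed the job in at about 20 s of the 69 s allowed; the hand-in gives no verdict.

- **Keeper bar:** I swung it shut until it hit a hard stop at about 24 N. The handle then measured within 1 mm of its predicted shut position. The bar's line fit differed from my rack angle by about 0.008 rad, which is within the tolerance but not an exact match.
- **Square cap:** I opened it by its tab and tipped it back. A first check read only about 1.67 rad (an earlier one was about 1.72), so I nudged it further. The last reading was about 1.77 rad.
- **Round caps:** I pressed them with final wrist force readings of about 19 N (tall) and 23 N (short). Both measured flat within 0.01 rad, with their tops at 155 mm and 131 mm as expected.
- **Other things on the bench:** The last picture shows the ones in view where they were. I judged this by eye and did not measure it.
- **Arm:** It stands clear of everything with its force near zero.

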